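Load the 9 V battery into the sloping tester bay

ROBOT

A 7-joint arm with a two-finger parallel gripper is mounted at the origin on a cart in front of the work surface, level with it; the furniture and walls round the work are solid. World frame = base frame: x ahead of the robot, y to its left, z up, the work surface at z = 0. Lengths are in mm, angles in rad, forces in N, time in s.
With the tool pointing down it reaches from about 400 to 875 mm from the base axis. Payload 6.5 kg.
Tool frame: the origin (TCP) lies on the front face of the gripper's body, between the roots of the fingers; the fingertips stand 73 mm ahead of it and the grasp point (between the pads) lies 54 mm ahead of it; z points along the fingers, y is the line along which they close (so a half turn about z gives the same grasp; the last joint's range is limited). The gripper opens to 85 mm and grips with 20 to 120 N. Pads are 22 mm wide; open, the fingers measure 114 mm over their backs; the gripper's body (76 mm by 85 mm) begins 54 mm behind the grasp point. The pads swing forward as they close: fully open they stand 13 mm farther back than shut.
Start: joints at [1.156, 0.536, -0.004, 1.538, 0.003, 1.067, -0.071], TCP at [222.148, -610.852, 303.89] pointing down, gripper open.
Joint ranges: [-2.7, 2.7], [-0.37, 2.16], [-1.27, 1.26], [0.24, 2.4], [-1.31, 4.45], [0.19, 1.91], [-2.76, 2.76]. Speed limits (rad/s): [2.39, 2.39, 3.14, 3.14, 3.14, 3.14, 3.14].

INTERFACE

Orientations are given as a unit quaternion [x, y, z, w].
In Python, from rig import r, optics, ticket gives the robot as it stands. The module is installed in compiled form; this text tells all that it offers.
- The arm moves only by the tool send_rows, never from a script. Its argument "series" is a list of rows, each a list of 7 numbers: the turn, a rotation vector about the world's x, y, z in rad, then the shift along the world's x, y, z in cm, then the closure, from 0 (fully open) to 1 (shut). In form: [[ax, ay, az, tx, ty, tz, hand], ...]. A call has 1 to 20 rows; each row shifts and turns the commanded pose from where the row before left it; what a row does not reach is not made up. A row lasts 1/8 s, in which the tool goes at most 62.5 mm and 10.7 degrees, less where a joint would pass 70% of its speed; a pose out of reach is approached as far as the arm can. A call is refused whole if a number of a shift passes 6.25 or a number of a turn 0.188, either way. A call with a gripper value outside its range is refused whole. The fingers move at their own pace and stop on an object; the grip force is fixed at half the most. Time passes only in rows, so rows that do not move let the fingers close. It gives the time, the measured TCP pose, the force, the opening and the grip force at its end, in the units of the state.
- r.get_obs(): the state, without advancing time (a new reading comes with each control period).
- optics.grab_frame(name): name is "scene" or "top" or "wrist"; returns a dict with "image" (480x640x3 uint8, red, green, blue), "z_map" (480x640 float32, mm along the optical axis (not along the pixel's ray), 0 where there is no reading), "vfov" (degrees; the focal length in pixels is half the picture's height over the tangent of half this angle, whatever the lens; pixels are square), "cx", "cy" (the principal point, pixels), "extrinsics" (4x4, takes a point from world to camera coordinates). Camera axes: x right, y up, looking along -z (the intrinsics and any distortion apply to the point x, -y, -z); pixel columns grow to the right and rows downward; lengths in mm; the calibration is good to about 2 mm. A picture is of the moment at which its call begins.
- ticket.finish_job(): hands the job in; it is judged then, once.
The state is a dict: "clock": time; "joint_positions": joint angles; "joint_vel": joint speeds; "joint_torque": joint torques, N m; "ee_pos": TCP position; "eef_rot": TCP orientation; "force": force on the tool from outside, world axes, zero at the start; "moment": the same for the moment, N m; "opening": finger opening in mm; "finger_force": force on a finger pad.
Only numpy, scipy, OpenCV 4.12 (cv2) and the standard library are available. Lean on these libraries where they do the work, as an engineer would, in place of code of your own. Each camera call takes 0.05 s, during which the arm holds its last target. There are 200 camera calls.

TASK

Load the 9 V block battery into the sloping bay of the battery tester: terminals up the slope against the sprung red contact block, body lying flat on the bay floor between the side guides, with its plain end down behind the low end wall so that the spring holds it there. Press it in gently, without ramming the tester, and do not disturb the other things on the bench.

Things in the scene. Friction and masses are not known exactly. Their poses are not given: they have to be found in the camera images.
- battery: loose dark 9 V block battery with an orange band, lying flat; solid body 26 wide (its x, -13 to +13) x 46 long (its y, from -22 at the terminal end to +24 at the plain end) x 17 mm high (its z, 0 to 17). Origin under its middle on the underside. The two metal snap terminals stick out 2.5 mm from the -y end (they are not solid). About 45 g.
- terminal_end (a point): middle of the battery's terminal end face (at y = -22 mm, 8.5 mm above the underside).
- tester: light grey wedge-shaped battery tester, 83 mm deep (its x) x 66 wide (its y), fixed to the bench; origin at the middle of its underside. Its top slopes at 35 degrees, rising towards its +x from 15 mm at the front edge to 64 mm at the back.
- bay: the dark battery bay on that slope; bay numbers below are mm in this frame. Origin on the bay floor under the middle of the seated battery's 46 mm body; +x up the slope, y across, +z out of the floor (35 degrees from vertical). Flat floor z = 0, x -30 to +56, y -30 to +30. Seated: battery underside on z = 0, terminal end face at x = +23, battery origin at about x = +1.
- end_wall (a point): foot of the inner face of the bay's low end wall (bay x = -23), which is 6 thick and 8 high; the battery's plain end rests against it.
- upper_guides (a point): point on the floor midway between the upper side guides. Side guides: inner faces at y = +-14.5 (29 apart, for the 26 battery), flared at the top, about 9 high, only at bay x -23 to -16 and +16 to +46; between x -16 and +16 the sides are open for fingers. The spring housing spans x +45 to +56, 16 high.
- contact (a joint): travel of the sprung red contact block up the slope, m: 0 at rest, 0.013 at its hard stop. Front face 24 mm wide, z 1.5 to 13.5, at bay x = +18 at rest: only 41 mm from the end wall, so the 46 mm battery cannot drop in flat but must press the block back first, terminal end low. Damped spring: about 2.2 N at rest plus 0.55 N per mm (5 N with the battery seated, 9.4 N at the stop).
- blue_tape: bystander: roll of blue tape, 61 mm across, 18 high.
- spool: bystander: spool of solder, 61x68x42 mm.
- cutters: bystander: red-handled side cutters, 115 mm long.
- red_marker: bystander: marker with red cap, 138 mm long.
- plug: bystander: small silver plug, 27 mm long.
- yellow_tin: bystander: round yellow and white tin, 45 mm across, 18 high.
- gold_adaptor: bystander: small gold adaptor, 27 mm long.
Not all that is in view belongs to the job. Several things have the shape of the tester; the one meant has the colours described above. Of the things that look like the battery, take the one that is nearest to the robot's base at the start.

How it is judged (in metres and radians):
At the end, for the whole second after the job is handed in: The battery lies still in the bay, terminals up the slope with the terminal end face 20 to 25.5 mm up from the bay origin, underside within 2 mm of the floor and within 0.06 rad of flat, within 3 mm of the middle and 0.1 rad of square, and holds the contact block more than 3 mm back (x of terminal_end in the frame of bay between 0.02 and 0.0255 m and z of battery in the frame of bay between -0.002 and 0.002 m and y of battery in the frame of bay between -0.003 and 0.003 m and angle between the z axis of battery and the z axis of bay, either way round below 0.06 rad and angle between the y axis of battery and the x axis of bay, either way round below 0.1 rad and value of joint contact above 0.003 m and linear speed of battery below 0.01 m/s); the robot touches nothing.
It fails at once if the battery and the tester press on each other with more than 120 N, even for a moment (contact force between battery and tester above 120 N).
It fails at once if a bystander is moved by more than 30 mm (distance of any of blue_tape, spool, cutters, red_marker, plug, yellow_tin, gold_adaptor from where it was at the start of the episode above 0.03 m).
It also fails if it takes over 40 s, if anything falls off the work surface, if the arm or the gripper's body presses on something with over 40 N, if the wrist force passes 120 N, or if a joint passes its speed limit or range.

## Working session

There is one attempt and no reset: what is moved stays moved. The work goes in short steps, Python scripts to look and compute and a tool call to move; the robot and the scene stay as the last step left them, time stands still between calls to the robot, and variables do not carry over. Pictures are saved under pics/ and viewed, at most 13 in all, crops included, and the job is handed in when it is done.

Besides the shell and the picture viewer there is one more tool, called after "Emit:" by a JSON object that holds its "name" and its "arguments", one argument or row to a line. send_rows: Moves the arm, as the interface text tells. Its arguments: {"type":"object","properties":{"series":{"type":"array"}},"required":["series"]}

```bash
mkdir -p pics; cat > h.py <<'E'
import numpy as np,cv2
from rig import r,optics,ticket
def grab(n):
    f=optics.grab_frame(n); np.savez(''+n+'.npz',**f); return f
def load(n): 
    d=np.load(''+n+'.npz'); return {k:d[k] for k in d}
def foc(f): return 240/np.tan(np.radians(float(f['vfov']))/2)
def ray(f,u,v):
    E=f['extrinsics'];R=E[:3,:3];t=E[:3,3];k=foc(f)
    d=np.array([(u-f['cx'])/k,-(v-f['cy'])/k,-1.]); return -R.T@t,R.T@d
def onplane(f,u,v,z):
    o,d=ray(f,u,v); return o+d*(z-o[2])/d[2]
def depthpt(f,u,v):
    o,d=ray(f,u,v); return o+d*f['z_map'][int(v),int(u)]
def cloud(f):
    v,u=np.mgrid[0:480,0:640];E=f['extrinsics'];R=E[:3,:3];k=foc(f)
    d=np.stack([(u-f['cx'])/k,-(v-f['cy'])/k,-np.ones_like(u,float)],-1)
    return (d*f['z_map'][...,None])@R - R.T@E[:3,3]
E
python3 - <<'E'
from h import *
for n in('scene','top','wrist'):
    f=grab(n); cv2.imwrite(f'pics/{n}0.png',f['image'][...,::-1]); print(n,f['vfov'],f['cx'],f['cy'],{k for k in f},f['extrinsics'].round(2).tolist())
print(r.get_obs())
E
```

```text
scene 50.018966357111026 327.9196061947023 238.18619283294817 {'extrinsics', 'image', 'z_map', 'cy', 'cx', 'vfov'} [[0.72, -0.69, -0.02, -225.09], [0.37, 0.35, 0.86, -361.09], [-0.59, -0.63, 0.51, -593.24], [0.0, 0.0, 0.0, 1.0]]
top 52.500085806934344 312.62507891348747 246.38481626555748 {'extrinsics', 'image', 'z_map', 'cy', 'cx', 'vfov'} [[0.0, -1.0, 0.01, 247.96], [1.0, 0.01, 0.08, -569.89], [-0.08, 0.01, 1.0, -1144.85], [0.0, 0.0, 0.0, 1.0]]
wrist 66.34360565479346 325.9633156676759 239.5619356121542 {'extrinsics', 'image', 'z_map', 'cy', 'cx', 'vfov'} [[0.34, -0.94, -0.0, -648.41], [0.9, 0.33, -0.29, 36.83], [0.27, 0.1, 0.96, -379.6], [0.0, 0.0, 0.0, 1.0]]
{'clock': 0.15, 'joint_positions': array([ 1.1557806 ,  0.53703123, -0.00440568,  1.53860793,  0.00263075,
        1.06730961, -0.07122978]), 'joint_vel': array([ 0.00065249, -0.00206407, -0.00030758, -0.00431991,  0.0004582 ,
        0.00057635,  0.00036927]), 'joint_torque': array([ 1.09263467e-03, -5.83791089e+01,  1.04981270e+00, -2.59354287e+01,
        1.25794415e-02,  6.43126186e-03,  2.81806655e-05]), 'ee_pos': array([ 222.0068622 , -610.51157977,  303.20419025]), 'eef_rot': array([ 9.84826799e-01,  1.73538811e-01, -1.87819687e-04, -6.49031195e-04]), 'force': array([-0.13120682, -0.11705879, -0.24063507]), 'moment': array([-0.00626819,  0.00036746, -0.05488004]), 'finger_force': 0.0, 'opening': 85.29329243221409}
```

View pics/top0.png

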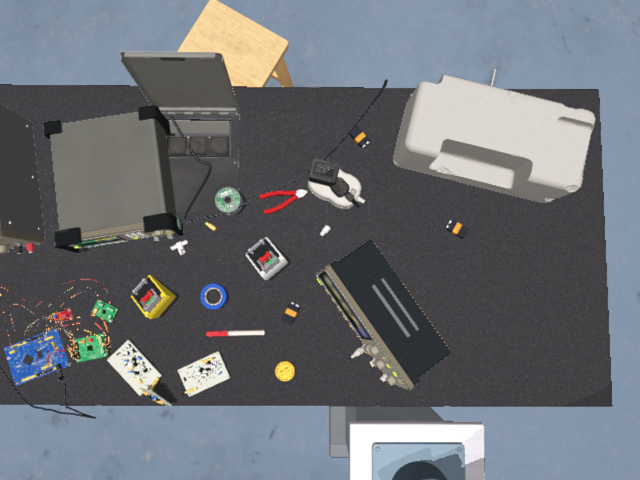

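View pics/scene0.png

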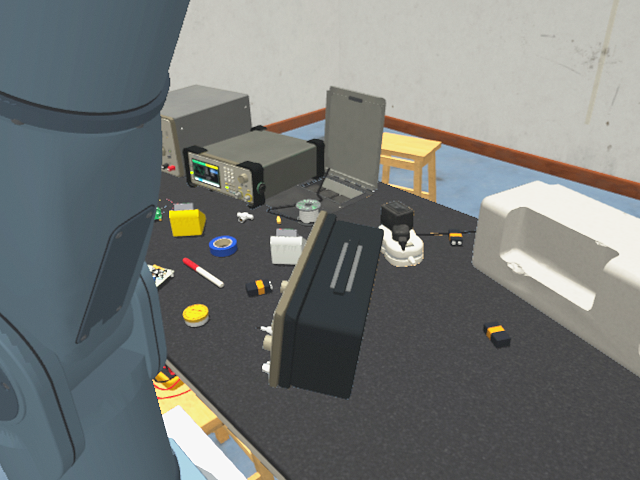

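```bash
python3 - <<'E'
from h import *
f=load('top'); P=cloud(f)
for n,u,v in [('bat',291,312),('b2',457,229),('b3',361,138),('tester',266,258),('tape',213,296),('cut',283,200),('marker',235,333),('tin',285,371),('plug',324,230),('yellowT',152,297),('scope',385,310),('scopecorner',372,243),('spool',228,200),('head',335,180)]:
    p=depthpt(f,u,v); print(n,p.round(1),np.hypot(p[0],p[1]).round())
im=f['image'].astype(int)
hsv=cv2.cvtColor(f['image'],cv2.COLOR_RGB2HSV)
big=cv2.resize(f['image'][220:340,220:380],(800,600),interpolation=cv2.INTER_CUBIC)
cv2.imwrite('pics/topc.png',big[...,::-1])
# tester: points in box
m=np.zeros((480,640),bool); m[232:285,240:295]=1
Z=P[...,2]
for row in range(236,284,4): print(row,Z[row,242:292:4].round(0).astype(int).tolist())
E
```

```text
bat [411.8 301.7  12.6] 511.0
b2 [612.9 -97.8  18.1] 621.0
b3 [835.8 133.6  17.8] 846.0
tester [538.2 359.1  56.8] 647.0
tape [448.7 490.8   0.5] 665.0
cut [ 6.843e+02  3.241e+02 -1.000e-01] 757.0
marker [361.5 434.6  11. ] 565.0
tin [273.7 314.6  15.2] 417.0
plug [609.2 223.5  13.1] 649.0
yellowT [447.6 614.4  73.7] 760.0
scope [424.9  99.5 157.3] 436.0
scopecorner [566.6 124.8 147.3] 580.0
spool [ 6.834e+02  4.591e+02 -1.000e-01] 823.0
head [715.3 201.1  90. ] 743.0
236 [2, -3, -2, 2, -1, 2, -2, -5, -3, 5, -2, 1, 2]
240 [-4, -3, -3, 0, -1, 24, 17, 1, -3, -1, -4, -1, -1]
244 [-1, 0, -2, 1, 22, 23, 30, 30, 1, -2, 2, -4, -3]
248 [-2, -1, 21, 22, 20, 26, 35, 35, 41, 0, 1, -5, -1]
252 [0, -2, 27, 21, 28, 31, 50, 53, 45, 51, 3, 1, 5]
256 [-3, 0, 23, 27, 32, 38, 59, 50, 71, 54, 58, 1, 0]
260 [2, 3, 30, 34, 46, 59, 52, 76, 72, 72, 61, -1, -4]
264 [3, 1, -3, 42, 44, 55, 74, 74, 73, 59, 59, -1, 0]
268 [4, 3, 2, 2, 52, 74, 70, 68, 62, 57, 0, -2, -3]
272 [-3, 1, 1, -3, 0, 61, 66, 57, 50, 0, 1, 2, -1]
276 [3, -1, -2, 0, -2, 63, 59, 40, 1, 1, -1, 0, -3]
280 [-1, 3, 0, 0, -1, 0, -2, 2, -2, -2, 2, 5, 2]
```

View pics/topc.png

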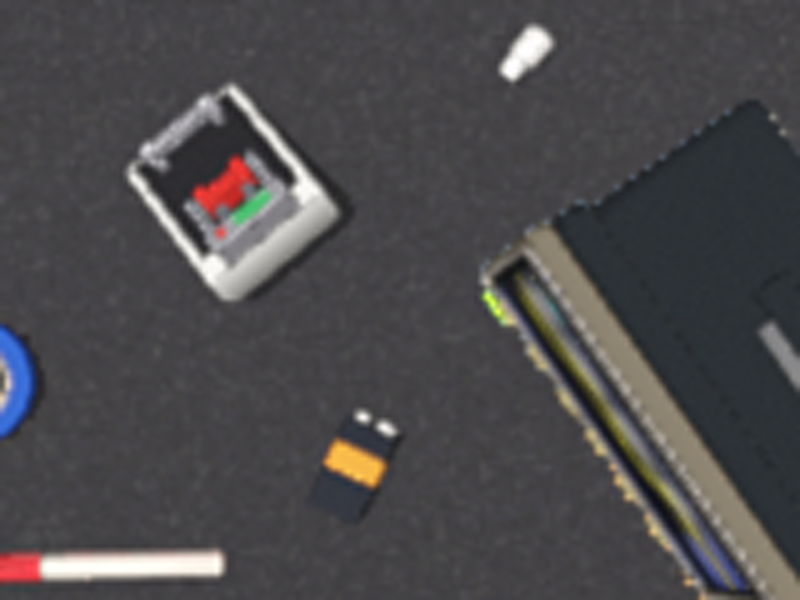

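```bash
cat >> h.py <<'E'
def orange(f,box):
    hsv=cv2.cvtColor(f['image'],cv2.COLOR_RGB2HSV); m=cv2.inRange(hsv,(10,130,140),(25,255,255))
    k=np.zeros_like(m); x0,y0,x1,y1=box; k[y0:y1,x0:x1]=m[y0:y1,x0:x1]
    cs,_=cv2.findContours(k,cv2.RETR_EXTERNAL,cv2.CHAIN_APPROX_NONE)
    return max(cs,key=cv2.contourArea)
E
python3 - <<'E'
from h import *
f=load('top'); c=orange(f,(270,290,315,335))
q=np.array([onplane(f,u,v,17)[:2] for u,v in c[:,0]],np.float32)
print(cv2.minAreaRect(q), q.mean(0))
# tester: slope pts
P=cloud(f); im=f['image'].astype(int)
Z=P[...,2]; m=np.zeros((480,640),bool); m[232:285,240:295]=1; m&=Z>10
q=P[m][:,:2].astype(np.float32); print(cv2.minAreaRect(q))
# terminals: bright px near battery
b=np.zeros_like(m); b[295:310,285:305]=1; b&=im.min(-1)>150
v,u=np.nonzero(b); print(u.mean(),v.mean(),onplane(f,u.mean(),v.mean(),8.5))
# red block
hsv=cv2.cvtColor(f['image'],cv2.COLOR_RGB2HSV); rd=((hsv[...,0]<8)|(hsv[...,0]>172))&(hsv[...,1]>150)&(hsv[...,2]>110); rd[:232]=0;rd[285:]=0;rd[:,:240]=0;rd[:,295:]=0
v,u=np.nonzero(rd); print(u.mean(),v.mean(),onplane(f,u.mean(),v.mean(),55))
E
```

```text
((411.8498229980469, 302.2528381347656), (26.613473892211914, 13.726340293884277), 63.90141296386719) [411.55884 302.23856]
((513.4671020507812, 338.2811279296875), (159.28045654296875, 67.44418334960938), 42.10817337036133)
295.0 304.2 [430.23186694 292.39842086   8.5       ]
264.4852941176471 256.94117647058823 [540.78473175 362.75775467  55.        ]
```

Emit:
{"name": "send_rows", "arguments": {
  "series": [
    [0, 0, 0.117, 4.95, 3.275, 0, 0],
    [0, 0, 0.117, 4.95, 3.275, 0, 0],
    [0, 0, 0.117, 4.95, 3.275, 0, 0],
    [0, 0, 0.117, 4.95, 3.275, 0, 0],
    [0, 0, 0.117, 2.75, 4.5, 0, 0],
    [0, 0, 0.117, 2.75, 4.5, 0, 0],
    [0, 0, 0.117, 2.75, 4.5, 0, 0],
    [0, 0, 0.117, 2.75, 4.5, 0, 0],
    [0, 0, 0.117, 1, 5, 0, 0],
    [0, 0, 0.117, 1, 5, 0, 0],
    [0, 0, 0.117, 1, 5, 0, 0],
    [0, 0, 0.117, 1, 5, 0, 0],
    [0, 0, 0.117, -0.75, 5, 0, 0],
    [0, 0, 0.117, -0.75, 5, 0, 0],
    [0, 0, 0.117, -0.75, 5, 0, 0],
    [0, 0, 0.117, -0.75, 5, 0, 0],
    [0, 0, 0.117, -3.4, 5.05, 0, 0],
    [0, 0, 0.117, -3.4, 5.05, 0, 0],
    [0, 0, 0.117, -3.4, 5.05, 0, 0],
    [0, 0, 0.117, -3.4, 5.05, 0, 0]
  ]
}}

```text
clock: 2.65
ee_pos: [403.0, 303.3, 303.9]
eef_rot: [0.223, 0.975, -0.0, 0.0]
force: [1.4, 0.6, 0.2]
opening: 85.4
finger_force: 0.0
```

```bash
python3 - <<'E'
from h import *
from scipy.spatial.transform import Rotation as Ro
f=grab('wrist'); cv2.imwrite('pics/w1.png',f['image'][...,::-1])
o=r.get_obs(); print(o['clock'],o['ee_pos'],o['joint_positions'].round(2)); print(Ro.from_quat(o['eef_rot']).as_matrix().round(3))
c=orange(f,(0,0,640,480)); q=np.array([onplane(f,u,v,17)[:2] for u,v in c[:,0]],np.float32)
print(cv2.minAreaRect(q),cv2.minAreaRect(c))
E
```

```text
2.7 [396.8454876  310.88745225 304.79271   ] [-0.09  0.4  -0.82  1.88  0.34  1.    0.08]
[[-0.907  0.421 -0.002]
 [ 0.421  0.907  0.006]
 [ 0.004  0.004 -1.   ]]
((273.4814147949219, 316.872314453125), (46.61673355102539, 48.38076400756836), 64.20342254638672) ((276.0, 71.5), (59.0, 52.0), 90.0)
```

View pics/w1.png

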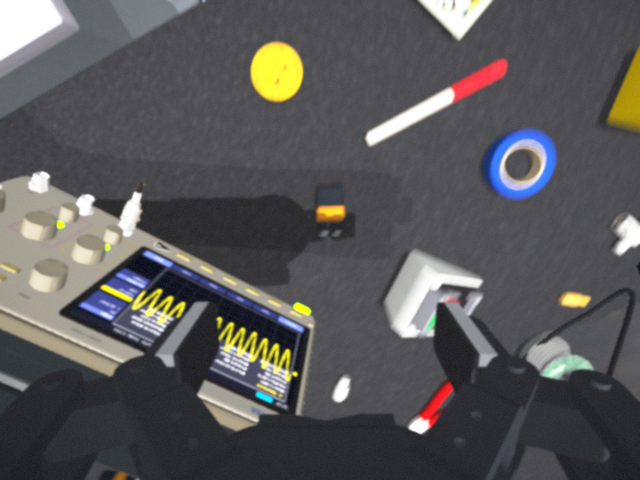

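```bash
python3 - <<'E'
from h import *
f=grab('wrist'); o=r.get_obs(); print(o['ee_pos'])
c=orange(f,(300,170,360,250)); q=np.array([onplane(f,u,v,17)[:2] for u,v in c[:,0]],np.float32)
print('band',cv2.minAreaRect(q),cv2.boundingRect(c))
im=f['image'].astype(int)
for v in range(178,245,2): print(v,im[v,322:340:4].sum(-1).tolist(),onplane(f,330,v,17)[:2].round(1))
E
```

```text
[399.19671953 308.0562417  304.58278621]
band ((412.509765625, 302.216796875), (26.173791885375977, 11.41397762298584), 65.01676177978516) (310, 220, 27, 12)
178 [226, 224, 205, 205, 220] [372.3 328.5]
180 [219, 220, 230, 227, 236] [374.1 327.7]
182 [230, 216, 233, 218, 241] [375.8 326.9]
184 [223, 232, 231, 216, 225] [377.6 326.1]
186 [224, 230, 226, 213, 228] [379.4 325.2]
188 [220, 225, 217, 216, 227] [381.1 324.4]
190 [226, 216, 225, 229, 224] [382.9 323.6]
192 [242, 207, 221, 233, 229] [384.7 322.8]
194 [241, 224, 222, 225, 233] [386.5 322. ]
196 [198, 190, 171, 209, 235] [388.3 321.1]
198 [123, 124, 123, 135, 220] [390.1 320.3]
200 [185, 196, 200, 187, 229] [391.9 319.5]
202 [209, 212, 220, 203, 218] [393.7 318.6]
204 [209, 216, 228, 203, 206] [395.5 317.8]
206 [207, 214, 207, 200, 239] [397.4 316.9]
208 [205, 212, 207, 200, 224] [399.2 316.1]
210 [198, 209, 218, 192, 231] [401.  315.3]
212 [167, 213, 203, 189, 231] [402.9 314.4]
214 [137, 194, 198, 145, 196] [404.7 313.6]
216 [124, 183, 143, 115, 161] [406.6 312.7]
218 [156, 160, 154, 150, 139] [408.4 311.8]
220 [331, 421, 342, 315, 156] [410.3 311. ]
222 [378, 530, 402, 351, 157] [412.2 310.1]
224 [380, 528, 395, 362, 154] [414.  309.3]
226 [368, 477, 378, 350, 161] [415.9 308.4]
228 [367, 391, 352, 346, 157] [417.8 307.5]
230 [344, 338, 334, 316, 138] [419.7 306.7]
232 [204, 188, 201, 182, 135] [421.6 305.8]
234 [120, 117, 110, 127, 139] [423.5 304.9]
236 [120, 132, 139, 125, 142] [425.4 304. ]
238 [126, 133, 128, 114, 158] [427.4 303.1]
240 [125, 166, 156, 123, 199] [429.3 302.2]
242 [136, 225, 284, 142, 220] [431.2 301.4]
244 [259, 442, 707, 252, 223] [433.2 300.5]
```

Emit:
{"name": "send_rows", "arguments": {
  "series": [
    [0, 0, 0, 0.4, 0.1, -3, 0],
    [0, 0, 0, 0, 0, -5, 0],
    [0, 0, 0, 0, 0, -3, 0],
    [0, 0, 0, 0, 0, 0, 0],
    [0, 0, 0, 0, 0, 0, 0]
  ]
}}

```text
clock: 3.38
ee_pos: [408.8, 303.5, 195.0]
eef_rot: [0.225, 0.974, 0.001, 0.0]
force: [0.4, -0.3, 0.2]
opening: 85.6
finger_force: 0.0
```

```bash
python3 - <<'E'
from h import *
f=grab('wrist'); o=r.get_obs(); print(o['ee_pos'])
c=orange(f,(250,170,400,450)); q=np.array([onplane(f,u,v,17)[:2] for u,v in c[:,0]],np.float32)
print('band',cv2.minAreaRect(q),cv2.boundingRect(c))
cv2.imwrite('pics/w2.png',cv2.resize(f['image'][120:360,200:440],(600,600))[...,::-1])
E
```

```text
[408.92577102 303.66922901 195.30290427]
band ((412.1025695800781, 302.27069091796875), (26.24439811706543, 11.859847068786621), 63.96379089355469) (307, 235, 38, 17)
```

View pics/w2.png

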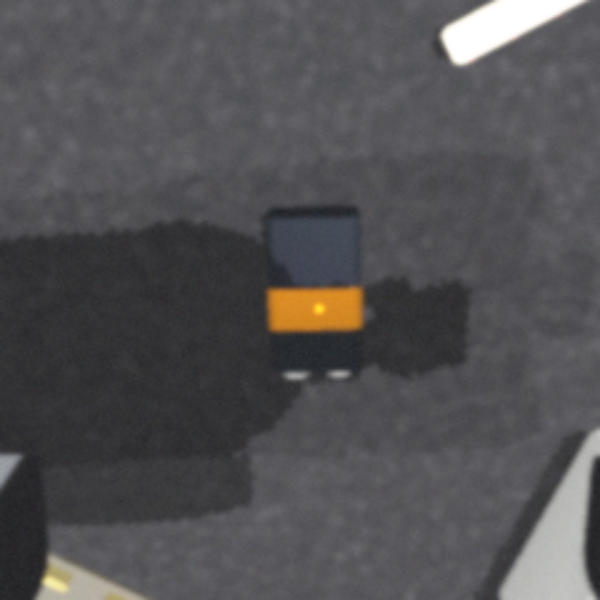

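Emit:
{"name": "send_rows", "arguments": {
  "series": [
    [0, 0, 0, 0, 0, -4, 0],
    [0, 0, 0, 0, 0, -4, 0],
    [0, 0, 0, 0, 0, -3, 0],
    [0, 0, 0, 0, 0, -1, 0],
    [0, 0, 0, 0, 0, 0, 0],
    [0, 0, 0, 0, 0, 0, 0],
    [0, 0, 0, 0, 0, 0, 1],
    [0, 0, 0, 0, 0, 0, 1],
    [0, 0, 0, 0, 0, 0, 1],
    [0, 0, 0, 0, 0, 0, 1],
    [0, 0, 0, 0, 0, 0, 1],
    [0, 0, 0, 0, 0, 0, 1]
  ]
}}

```text
clock: 4.92
ee_pos: [408.3, 303.3, 74.3]
eef_rot: [0.224, 0.974, 0.0, 0.0]
force: [-0.1, -1.0, 6.0]
opening: 24.8
finger_force: 59.5
```

Emit:
{"name": "send_rows", "arguments": {
  "series": [
    [0, 0, 0, 0, 0, 3, 1],
    [0, 0, 0, 0, 0, 5, 1],
    [0, 0, 0, 0, 0, 5, 1],
    [0, 0, 0, 0, 0, 4.5, 1],
    [0, 0, -0.167, 1.27, 0.6, 0, 1],
    [0, 0, -0.167, 1.27, 0.6, 0, 1],
    [0, 0, -0.167, 1.27, 0.6, 0, 1],
    [0, 0, -0.167, 1.27, 0.6, 0, 1],
    [0, 0, -0.167, 1.27, 0.6, 0, 1],
    [0, 0, -0.167, 1.27, 0.6, 0, 1],
    [0, 0, -0.167, 1.27, 0.6, 0, 1],
    [0, 0, -0.167, 1.27, 0.6, 0, 1],
    [0, 0, -0.167, 1.27, 0.6, 0, 1],
    [0, 0, -0.167, 1.27, 0.6, 0, 1],
    [0, 0, -0.167, 1.27, 0.6, 0, 1],
    [0, 0, -0.167, 1.27, 0.6, 0, 1],
    [0, 0, 0, 0, 0, 0, 1],
    [0, 0, 0, 0, 0, 0, 1],
    [0, 0, 0, 0, 0, 0, 1]
  ]
}}

```text
clock: 7.3
ee_pos: [560.1, 374.9, 248.8]
eef_rot: [0.942, 0.337, -0.0, 0.0]
force: [-0.5, 0.6, -0.8]
opening: 24.6
finger_force: 59.1
```

```bash
python3 - <<'E'
from h import *
from scipy.spatial.transform import Rotation as Ro
f=grab('wrist'); cv2.imwrite('pics/w3.png',f['image'][...,::-1])
o=r.get_obs(); print(o['clock'],o['ee_pos'],o['opening'],o['joint_positions'].round(2)); print(Ro.from_quat(o['eef_rot']).as_matrix().round(3))
np.savez('w3.npz',**f)
E
```

```text
7.35 [560.16097487 374.88379619 248.88245654] 24.94218816594402 [-0.5   0.65 -0.24  1.5   0.17  1.01 -1.67]
[[ 0.774  0.634 -0.   ]
 [ 0.634 -0.774 -0.   ]
 [-0.    -0.    -1.   ]]
```

View pics/w3.png

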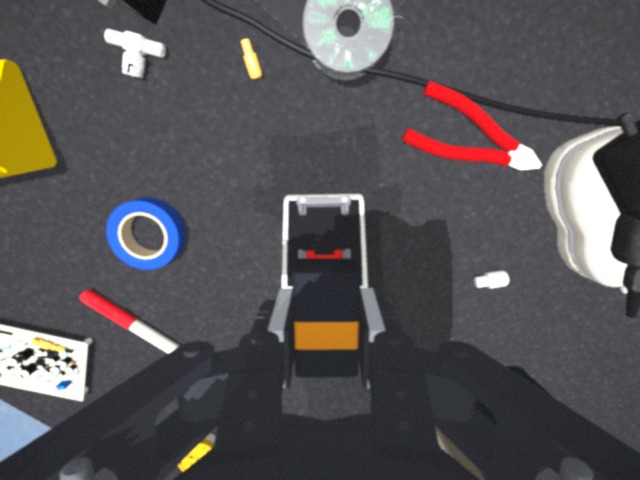

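```bash
python3 - <<'E'
from h import *
f=load('w3'); im=f['image']; g=im.astype(int).sum(-1); P=cloud(f)
d=np.array([.774,.634,0]);e=np.array([.634,-.774,0]);o0=np.array([540,360,0])
S=(P-o0)@d;W=(P-o0)@e
# floor dark pixels
fl=np.zeros_like(g,bool); fl[216:248,300:350]=1; fl&=(g<150)
A=np.c_[S[fl],W[fl],np.ones(fl.sum())]; z=P[...,2][fl]; 
for _ in range(3):
    c=np.linalg.lstsq(A,z,rcond=None)[0]; k=abs(A@c-z)<4; A,z=A[k],z[k]
print('plane z=c0*s+c1*w+c2',c.round(3),'slope',np.degrees(np.arctan(c[0])),len(z))
for row in range(190,262,4):
    br=np.nonzero(g[row,270:380]>420)[0]+270
    print(row,br.tolist() if len(br)<14 else (br[0],br[-1],len(br)),P[row,325].round(1),S[row,325].round(1), g[row,325])
hsv=cv2.cvtColor(im,cv2.COLOR_RGB2HSV); rd=((hsv[...,0]<8)|(hsv[...,0]>172))&(hsv[...,1]>150)&(hsv[...,2]>80); rd[:240]=0;rd[275:]=0;rd[:,:290]=0;rd[:,360:]=0
v,u=np.nonzero(rd);print('red',u.min(),u.max(),v.min(),v.max(),u.mean(),P[rd].mean(0), S[rd].mean(),W[rd].mean())
cv2.imwrite('pics/w3c.png',cv2.resize(im[180:300,265:385],(600,600),interpolation=cv2.INTER_CUBIC)[...,::-1])
E
```

```text
plane z=c0*s+c1*w+c2 [-4.7600e-01 -3.8000e-02  4.2015e+01] slope -25.449315837565052 280
190 [] [ 5.766e+02  3.904e+02 -5.000e-01] 47.6 232
194 (np.int64(306), np.int64(360), 55) [574.5 388.6   3.7] 44.8 486
198 (np.int64(284), np.int64(363), 80) [574.6 388.7  24.2] 45.0 590
202 (np.int64(283), np.int64(364), 66) [572.2 386.7  24.8] 41.8 609
206 (np.int64(283), np.int64(364), 28) [569.  384.1  21. ] 37.8 358
210 (np.int64(283), np.int64(364), 25) [566.5 382.   21.3] 34.5 181
214 [283, 284, 285, 286, 287, 288, 359, 360, 361, 362, 363] [564.1 380.1  22.7] 31.4 167
218 [283, 284, 285, 286, 287, 288, 360, 361, 362, 363] [561.9 378.3  24.7] 28.5 163
222 [282, 283, 284, 285, 286, 287, 288, 360, 361, 362, 363, 364] [560.  376.7  28.5] 26.0 169
226 [282, 283, 284, 285, 286, 287, 288, 361, 362, 363, 364] [557.4 374.6  28.8] 22.8 169
230 [282, 283, 284, 285, 286, 287, 288, 361, 362, 363, 364] [555.5 373.1  32.3] 20.3 156
234 [282, 283, 284, 285, 286, 287, 361, 362, 363, 364] [553.  371.   32.4] 17.0 125
238 [282, 283, 284, 285, 286, 287, 361, 362, 363, 364] [550.8 369.2  34.2] 14.1 111
242 [282, 283, 284, 285, 286, 361, 362, 363, 364, 365] [549.1 367.8  38.1] 11.9 103
246 [282, 283, 284, 285, 286, 361, 362, 363, 364, 365] [546.7 365.8  38.9] 8.8 107
250 [282, 283, 284, 285, 286, 362, 363, 364, 365] [544.7 364.2  41.5] 6.3 111
254 [282, 283, 284, 285, 286, 362, 363, 364, 365] [542.6 362.5  43.4] 3.6 185
258 [282, 283, 284, 285, 286, 362, 363, 364, 365, 366] [576.7 389.9 176.1] 47.3 196
red 307 341 249 258 324.3795918367347 [549.59720445 368.66784612  71.48602032] 12.923650686585267 -0.6242852790898232
```

View pics/w3c.png

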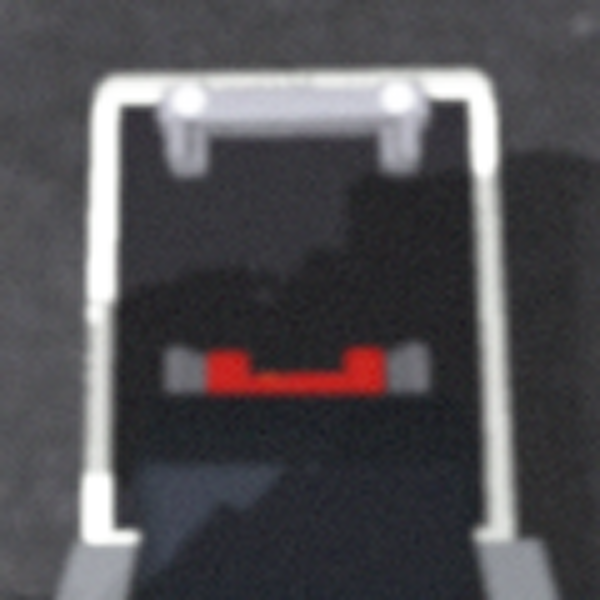

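```bash
python3 - <<'E'
from h import *
f=load('w3'); d=np.array([.774,.634,0]);e=np.array([.634,-.774,0]);o0=np.array([540,360,0])
th=np.radians(35);C=np.cos(th);T=np.tan(th)
def hit(u,v,h):   # plane z = 45.4+h/C - T*s
    o,r_=ray(f,u,v); n=np.array([*(T*d[:2]),1.]); k=45.4+h/C+T*(o0@d)
    p=o+r_*(k-n@o)/(n@r_); return (p-o0)@d,(p-o0)@e,p[2]
def org(u,v,bx,h):
    s,w,z=hit(u,v,h)
    # bay point (bx,h): s = s0 - bx*C + h*sin
    return round(s+bx*C-h*np.sin(th),1),round(w,1),round(z,1)
u=lambda c:265+c/5; v=lambda r_:180+r_/5
print('wall in',org(u(293),v(132),-23,8)); print('wall out',org(u(293),v(82),-29,8))
print('lowguide',org(u(293),v(176),-16,9)); print('upguide',org(u(297),v(345),16,9)); print('red',org(u(296),v(348),18,13.5))
for nm,l,r_,row,h in [('lowguideouter',165,425,110,9),('lg inner',206,381,160,9),('ug inner',206,387,370,9),('red',207,385,370,13.5),('rim out hi',82,515,500,0),('rim out mid',88,500,250,0),('rim low',92,496,130,0),('rimin',120,470,180,0),('rimin2',108,487,500,0)]:
    a=hit(u(l),v(row),h);b=hit(u(r_),v(row),h); print(nm,'w',a[1].round(1),b[1].round(1),'mid',((a[1]+b[1])/2).round(2),'s',a[0].round(1),'width',(b[1]-a[1]).round(1))
E
```

```text
wall in (np.float64(15.4), np.float64(-1.4), np.float64(28.0))
wall out (np.float64(17.7), np.float64(-1.4), np.float64(22.9))
lowguide (np.float64(14.6), np.float64(-1.4), np.float64(33.4))
upguide (np.float64(17.7), np.float64(-0.7), np.float64(49.5))
red (np.float64(17.9), np.float64(-0.8), np.float64(54.3))
lowguideouter w -22.0 19.9 mid -1.07 s 42.2 width 41.9
lg inner w -15.3 12.7 mid -1.29 s 35.1 width 28.0
ug inner w -14.7 13.1 mid -0.78 s 6.5 width 27.8
red w -14.3 12.6 mid -0.83 s 8.0 width 26.9
rim out hi w -34.1 33.1 mid -0.49 s -13.7 width 67.3
rim out mid w -34.7 32.2 mid -1.25 s 20.1 width 66.9
rim low w -34.8 32.3 mid -1.28 s 37.4 width 67.1
rimin w -29.9 27.7 mid -1.1 s 30.1 width 57.6
rimin2 w -30.1 28.8 mid -0.64 s -13.7 width 58.9
```

```bash
python3 - <<'E'
from h import *
f=load('w3'); d=np.array([.774,.634,0]);e=np.array([.634,-.774,0]);o0=np.array([540,360,0])
c=orange(f,(270,300,380,370)); q=np.array([onplane(f,u,v,191.6) for u,v in c[:,0]])
sw=np.c_[(q-o0)@d,(q-o0)@e].astype(np.float32); print(cv2.minAreaRect(sw),cv2.boundingRect(c))
t=np.array([560.16,374.88,248.9]); print('tcp',(t-o0)@d,(t-o0)@e)
print('top z depth',np.median(cloud(f)[325:345,310:345,2]))
g=f['image'].astype(int).sum(-1); print(g[265:385:3,326].tolist())
print([ ((onplane(f,326,v,191.6)-o0)@d).round(1) for v in (258,275,320,350,376)])
E
```

```text
((20.707029342651367, 0.5015811920166016), (11.567418098449707, 24.60741424560547), 0.023636898025870323) (295, 322, 63, 27)
tcp 25.037759999999974 1.2643199999999837
top z depth 191.9926699674164
[113, 127, 130, 141, 112, 129, 134, 129, 124, 128, 115, 106, 120, 117, 124, 125, 122, 129, 116, 297, 367, 353, 351, 364, 362, 350, 350, 351, 256, 123, 119, 128, 136, 117, 125, 127, 136, 147, 210, 224]
[np.float64(52.8), np.float64(46.1), np.float64(27.4), np.float64(14.0), np.float64(1.8)]
```

Emit:
{"name": "send_rows", "arguments": {
  "series": [
    [0, 0, 0.014, 0.617, 0.557, -2, 1],
    [-0.075, 0.089, 0, 0.617, 0.557, -2, 1],
    [-0.075, 0.089, 0, 0.617, 0.557, -2, 1],
    [-0.075, 0.089, 0, 0.617, 0.557, -2, 1],
    [0, 0, 0, 0.617, 0.557, -2, 1],
    [0, 0, 0, 0.617, 0.557, -2, 1],
    [0, 0, 0, 0, 0, 0, 1],
    [0, 0, 0, 0, 0, 0, 1],
    [0, 0, 0, 0, 0, 0, 1]
  ]
}}

```text
clock: 8.48
ee_pos: [598.0, 408.6, 130.3]
eef_rot: [0.926, 0.337, -0.162, 0.059]
force: [-0.4, 0.7, -0.5]
opening: 24.4
finger_force: 59.1
```

```bash
python3 - <<'E'
from h import *
from scipy.spatial.transform import Rotation as Ro
f=grab('wrist'); np.savez('w4.npz',**f); cv2.imwrite('pics/w4.png',cv2.resize(f['image'][180:420,206:446],(600,600),interpolation=cv2.INTER_CUBIC)[...,::-1])
o=r.get_obs(); print(o['clock'],o['ee_pos'],o['opening'],o['force'],o['joint_positions'].round(2)); print(Ro.from_quat(o['eef_rot']).as_matrix().round(3))
E
```

```text
8.525 [597.96491721 408.64421388 130.22168649] 24.596676192966175 [-0.09255352 -0.60923023  0.38214781] [-0.57  1.03 -0.2   1.08  0.17  1.39 -1.64]
[[ 0.72   0.643 -0.26 ]
 [ 0.605 -0.766 -0.219]
 [-0.34   0.001 -0.94 ]]
```

View pics/w4.png

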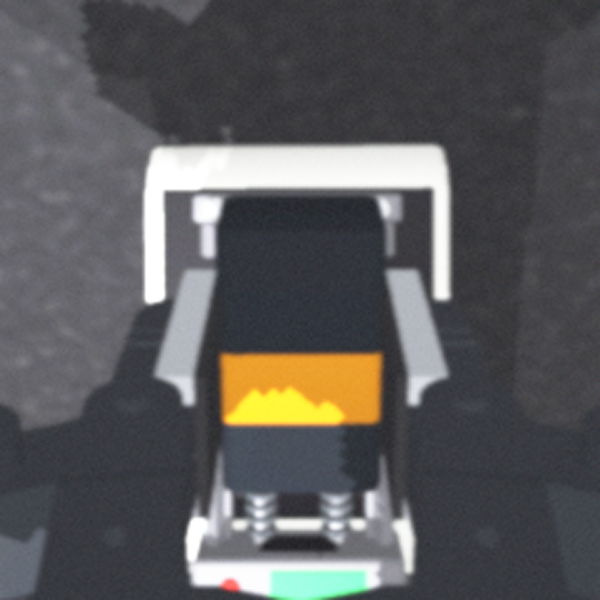

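```bash
python3 - <<'E'
from h import *
f=load('w4'); d=np.array([.765,.645,0]);d/=np.linalg.norm(d);e=np.array([d[1],-d[0],0]);o0=np.array([540,360,0])
th=np.radians(35);C=np.cos(th);T=np.tan(th)
def hit(u,v,h):
    o,r_=ray(f,u,v); n=np.array([*(T*d[:2]),1.]); k=32.2+T*16.7+h/C+T*(o0@d)
    p=o+r_*(k-n@o)/(n@r_); return (p-o0)@d,(p-o0)@e
for nm,c,r_,bx,h in [('guideL',208,257,-16,9),('guideR',391,250,-16,9),('wall out top',300,195,-29,8),('housing top front?',300,560,56,16),('hous front',300,518,45,16),('front edge',300,145,-31,0)]:
    s,w=hit(206+c/2.5,180+r_/2.5,h); print(nm,(s+bx*C-h*np.sin(th)).round(1),w.round(1))
g=f['image'].astype(int).sum(-1);hsv=cv2.cvtColor(f['image'],cv2.COLOR_RGB2HSV)
P=cloud(f); print('battery pts',[(round(float((P[v,326]-o0)@d),1),round(float(P[v,326,2]),1)) for v in (266,275,300,315,330,345,360,372)])
print('tcp s',(np.array([597.96,408.64,0])-o0)@d,(np.array([597.96,408.64,0])-o0)@e)
E
```

```text
guideL 17.1 -19.8
guideR 18.2 18.6
wall out top 17.0 -0.5
housing top front? 26.0 -0.7
hous front 24.1 -0.7
front edge 23.9 -0.5
battery pts [(75.1, 63.0), (76.4, 69.6), (66.6, 72.9), (60.3, 74.8), (55.6, 78.3), (48.2, 79.6), (41.1, 81.5), (37.2, 84.3)]
tcp s 75.66492419145663 0.17449097719827128
```

Emit:
{"name": "send_rows", "arguments": {
  "series": [
    [0, 0, 0, -0.405, -0.335, -0.67, 1],
    [0, 0, 0, -0.405, -0.335, -0.67, 1],
    [0, 0, 0, -0.405, -0.335, -0.67, 1],
    [0, 0, 0, -0.405, -0.335, -0.67, 1],
    [0, 0, 0, 0, 0, 0, 1],
    [0, 0, 0, 0, 0, 0, 1],
    [0, 0, 0, 0, 0, 0, 1]
  ]
}}

```text
clock: 9.4
ee_pos: [581.3, 395.1, 101.9]
eef_rot: [0.925, 0.337, -0.163, 0.06]
force: [0.2, -0.4, -0.6]
opening: 24.5
finger_force: 59.2
```

Emit:
{"name": "send_rows", "arguments": {
  "series": [
    [0, 0, 0, -0.147, -0.124, 0.142, 1],
    [0, 0, 0, -0.147, -0.124, 0.142, 1],
    [0, 0, 0, -0.147, -0.124, 0.142, 1],
    [0, 0, 0, -0.147, -0.124, 0.142, 1],
    [0, 0, 0, -0.147, -0.124, 0.142, 1],
    [0, 0, 0, 0, 0, 0, 1],
    [0, 0, 0, 0, 0, 0, 1]
  ]
}}

```text
clock: 10.28
ee_pos: [574.4, 389.4, 109.3]
eef_rot: [0.925, 0.337, -0.162, 0.059]
force: [4.4, 4.0, -6.3]
opening: 24.6
finger_force: 59.2
```

Emit:
{"name": "send_rows", "arguments": {
  "series": [
    [-0.034, 0.04, 0, 0.2, 0.169, -0.29, 1],
    [-0.034, 0.04, 0, 0.2, 0.169, -0.29, 1],
    [-0.034, 0.04, 0, 0.2, 0.169, -0.29, 1],
    [0, 0, 0, 0, 0, 0, 1],
    [0, 0, 0, 0, 0, 0, 1]
  ]
}}

```text
clock: 10.9
ee_pos: [580.7, 394.8, 100.7]
eef_rot: [0.91, 0.331, -0.234, 0.086]
force: [4.4, 4.6, -4.4]
opening: 24.7
finger_force: 59.9
```

Emit:
{"name": "send_rows", "arguments": {
  "series": [
    [-0.034, 0.04, 0, 0.19, 0.16, -0.29, 1],
    [-0.034, 0.04, 0, 0.19, 0.16, -0.29, 1],
    [0, 0, 0, 0, 0, 0, 1],
    [0, 0, 0, 0, 0, 0, 1]
  ]
}}

```text
clock: 11.4
ee_pos: [584.4, 397.8, 94.8]
eef_rot: [0.896, 0.327, -0.281, 0.103]
force: [4.6, 3.7, -4.5]
opening: 24.6
finger_force: 59.8
```

```bash
python3 - <<'E'
from h import *
from scipy.spatial.transform import Rotation as Ro
f=grab('wrist'); np.savez('w5.npz',**f); cv2.imwrite('pics/w5.png',cv2.resize(f['image'][180:420,206:446],(600,600),interpolation=cv2.INTER_CUBIC)[...,::-1])
o=r.get_obs(); print(o['clock'],o['ee_pos'],o['opening'],o['force']); print(Ro.from_quat(o['eef_rot']).as_matrix().round(3))
E
```

```text
11.45 [584.40865888 397.8108749   94.80560506] 24.503736703469546 [ 4.20377512  5.1990167  -4.56208373]
[[ 0.629  0.644 -0.437]
 [ 0.527 -0.765 -0.369]
 [-0.572  0.002 -0.82 ]]
```

View pics/w5.png

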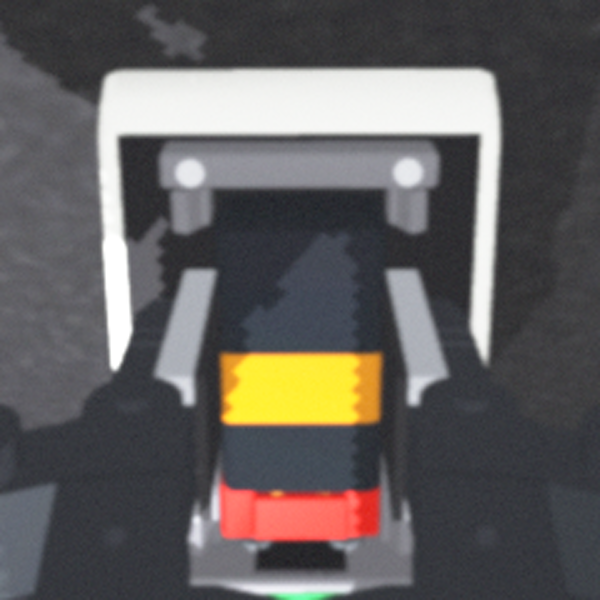

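Emit:
{"name": "send_rows", "arguments": {
  "series": [
    [0, 0, 0, 0.08, 0.066, -0.072, 1],
    [0, 0, 0, 0.08, 0.066, -0.072, 1],
    [0, 0, 0, 0, 0, 0, 1],
    [0, 0, 0, 0, 0, 0, 1]
  ]
}}

```text
clock: 11.95
ee_pos: [585.6, 398.9, 93.6]
eef_rot: [0.896, 0.326, -0.282, 0.104]
force: [3.2, 2.7, -1.7]
opening: 24.6
finger_force: 60.0
```

Emit:
{"name": "send_rows", "arguments": {
  "series": [
    [0, 0, 0, -0.044, -0.037, -0.082, 1],
    [0, 0, 0, 0, 0, 0, 1],
    [0, 0, 0, 0, 0, 0, 1]
  ]
}}

```text
clock: 12.32
ee_pos: [585.5, 398.8, 93.6]
eef_rot: [0.896, 0.326, -0.282, 0.104]
force: [5.5, 5.1, 0.9]
opening: 24.9
finger_force: 60.4
```

Emit:
{"name": "send_rows", "arguments": {
  "series": [
    [0, 0, 0, 0, 0, 0, 0.66],
    [0, 0, 0, 0, 0, 0, 0.64],
    [0, 0, 0, 0, 0, 0, 0.64],
    [0, 0, 0, 0, 0, 0, 0.64]
  ]
}}

```text
clock: 12.82
ee_pos: [584.8, 398.0, 92.4]
eef_rot: [0.896, 0.326, -0.283, 0.104]
force: [0.1, -0.6, 0.3]
opening: 30.7
finger_force: 0.0
```

```bash
python3 - <<'E'
from h import *
f=grab('wrist'); np.savez('w6.npz',**f); cv2.imwrite('pics/w6.png',cv2.resize(f['image'][180:420,206:446],(600,600),interpolation=cv2.INTER_CUBIC)[...,::-1])
o=r.get_obs(); print(o['clock'],o['ee_pos'],o['opening'],o['force'])
E
```

```text
12.875 [584.86309066 398.05476257  92.38710156] 31.145970191997773 [ 0.8605903  -0.10985062  1.21003254]
```

View pics/w6.png

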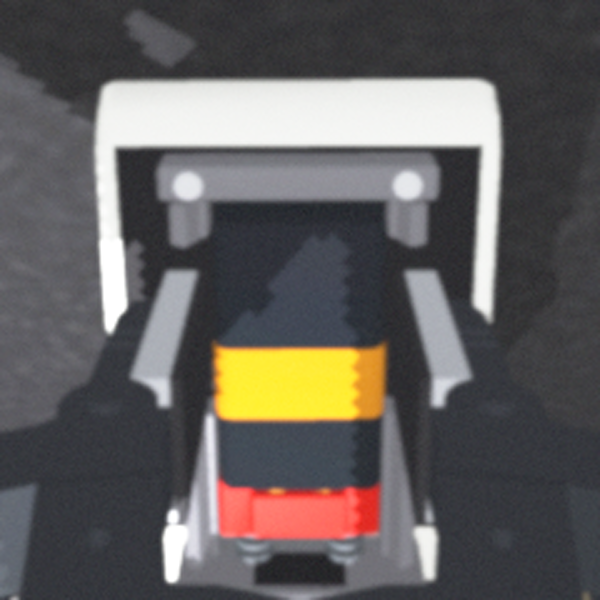

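Emit:
{"name": "send_rows", "arguments": {
  "series": [
    [0, 0, 0, 0.22, 0.185, 0.41, 0.64],
    [0, 0, 0, 0.44, 0.37, 0.82, 0.64],
    [0, 0, 0, 0.88, 0.74, 1.64, 0.64],
    [0, 0, 0, 0.88, 0.74, 1.64, 0.64],
    [0, 0, 0, 0.88, 0.74, 1.64, 0.64],
    [0, 0, 0, 0.88, 0.74, 1.64, 0.64],
    [0, 0, 0, 0.88, 0.74, 1.64, 0.64],
    [0, 0, 0, 0, 0, 0, 0.64],
    [0, 0, 0, 0, 0, 0, 0.64],
    [0, 0, 0, 0, 0, 0, 0.64]
  ]
}}

```text
clock: 14.12
ee_pos: [626.3, 433.7, 182.6]
eef_rot: [0.898, 0.327, -0.277, 0.102]
force: [-0.0, 0.9, 0.6]
opening: 31.2
finger_force: 0.0
```

```bash
python3 - <<'E'
from h import *
f=grab('wrist'); np.savez('w7.npz',**f); cv2.imwrite('pics/w7.png',cv2.resize(f['image'][180:420,206:446],(600,600),interpolation=cv2.INTER_CUBIC)[...,::-1])
o=r.get_obs(); print(o['clock'],o['ee_pos'],o['opening'],o['force'])
E
```

```text
14.175 [626.38533521 433.67492585 182.67273083] 30.928046654453208 [-0.34557748 -0.841967   -0.95315626]
```

View pics/w7.png

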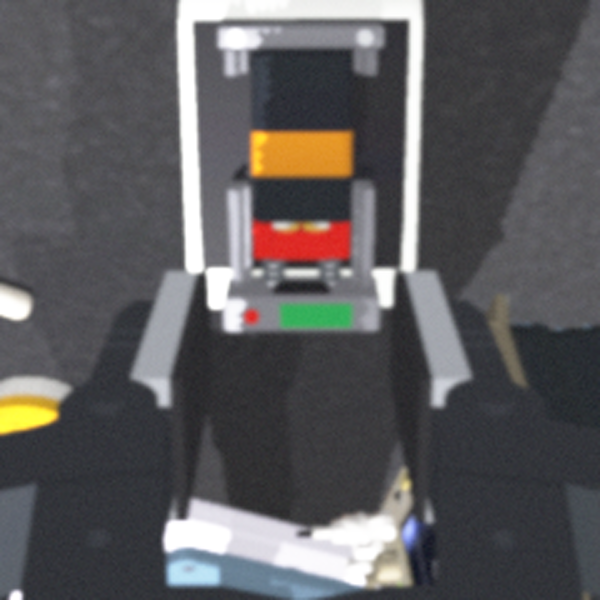

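```bash
python3 - <<'E'
from h import *
f=load('w7'); P=cloud(f); d=np.array([.765,.645,0]);o0=np.array([540,360,0])
q=P[202:264:2,312:342:2].reshape(-1,3); s=(q-o0)@d; c=np.polyfit(s,q[:,2],1); k=abs(np.polyval(c,s)-q[:,2])<4; c=np.polyfit(s[k],q[k,2],1)
print('slope',np.degrees(np.arctan(c[0])),'top height above floor',(np.polyval(c,17)-32.2)*.819)
if abs(np.degrees(np.arctan(c[0]))+35)<4: print(ticket.finish_job())
E
```

```text
slope -33.36755475274413 top height above floor 17.38173979948345
the job is handed in; nothing more can be done
None
```

The battery is seated in the tester bay: flat, centred between the guides, its plain end behind the low wall and its terminals pressing the red contact block back. The job was handed in at about 14 s. No verdict came back on hand-in, and I did not re-check the bystanders at the end.

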